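# Dip the coolant gauge and hold it level for reading

## Robot

A 6-joint arm with a two-finger parallel gripper is mounted at the origin on the work surface. World frame = base frame: x ahead of the robot, y to its left, z up, the work surface at z = 0. Lengths are in m, angles in degrees, forces in N, time in s.
With the tool pointing down it reaches from about 0.375 to 0.9 m from the base axis. Payload 3.1 kg.
Tool frame: the origin (TCP) lies at the very end of the fingers, on their centre line; the grasp point (between the pads) lies 19 mm behind it; z points along the fingers, y is the line along which they close (so a half turn about z gives the same grasp; the last joint's range is limited). The gripper opens to 87 mm and grips with 3 to 60 N. Pads are 19 mm wide; open, the fingers measure 117 mm over their backs; the gripper's body (75 mm by 190 mm) begins 51 mm behind the grasp point.
Start: joints at [-74.284, 30.224, 82.088, -0, 67.689, -10.227], TCP at [0.273, -0.562, 0.223] pointing down, gripper open.
Joint ranges: [-176.69, 176.69], [-43.24, 126.21], [12.49, 139.97], [-82, 262], [0, 151.66], [-163.58, 163.58]. Speed limits (degrees/s): [159.86, 159.86, 180, 180, 180, 180].

## Interface

Orientations are given as a 3x3 rotation matrix whose columns are the frame's x, y, z axes.
In Python, from rig import * gives the robot as it stands.
- The arm moves only by the tool jog_arm, never from a script. Its arguments are lists of equal length, an entry for each row: "delta_pos": the shift along the world's x, y, z in cm, a list of three; "turn": the turn about the world's z in degrees; "grip": the closure, from 0 (fully open) to 1 (shut). In form: {"delta_pos": [[x, y, z], ...], "turn": [turn, ...], "grip": [grip, ...]}. A call has 1 to 12 rows; each row is the pose to reach, as a shift and turn from the pose commanded when the call began; what a row does not reach only later rows make up. A row lasts 1/8 s, in which the tool goes at most 62.5 mm and 10.7 degrees, less where a joint would pass 70% of its speed; a pose out of reach is approached as far as the arm can. A call with a gripper value outside its range is refused whole. The fingers move at their own pace and stop on an object; the grip force is fixed at half the most. Time passes only in rows, so rows that repeat a pose let the fingers close. It gives the time, the measured TCP pose, the force, the opening and the grip force at its end, in the units of the state.
- read_state(): the state, without advancing time (a new reading comes with each control period).
- capture(name): name is "scene" or "top" or "wrist"; returns a dict with "color" (400x640x3 uint8, blue, green, red), "fovy" (degrees; the focal length in pixels is half the picture's height over the tangent of half this angle, whatever the lens; pixels are square), "cx", "cy" (the principal point, pixels), "k1" (the pictures are not rectified: a ray, as slopes to the right and down, at radius r is drawn at 1 + k1 r^2 times it, then the intrinsics apply), "camera_from_world" (4x4, takes a point from world to camera coordinates). Camera axes: x right, y up, looking along -z (the intrinsics and any distortion apply to the point x, -y, -z); pixel columns grow to the right and rows downward; lengths in m; the calibration is good to about 2 mm. A picture is of the moment at which its call begins. There is no depth.
- hand_in(): hands the job in; it is judged then, once.
The state is a dict: "time_s": time; "joint_positions": joint angles; "qvel": joint speeds; "tau": joint torques, N m; "position": TCP position; "tcp_rot": TCP orientation; "force": force on the tool from outside, world axes, zero at the start; "moment": the same for the moment, N m; "opening": opening from 0.0 (shut) to 1.0 (fully open); "grasp_force": force on a finger pad.
Only numpy, scipy, OpenCV 4.12 (cv2) and the standard library are available. Lean on these libraries where they do the work, as an engineer would, in place of code of your own. Each camera call takes 0.05 s, during which the arm holds its last target. There are 200 camera calls.

## Task

Check the coolant in the circulator beside the microscope: lift the dip gauge with the orange grip out of the white tray, slide it down the slanting filler neck until its brass collar stops on the rim, without forcing it, and draw it right out again. Then bring it back over the tray and finish while still holding it there by the grip: level, still, its tip over the tray to catch drips and about 15 cm above the bench, touching nothing, so that the marks can be read. Leave the other things on the bench and in the tray where they are.

Things in the scene. Friction and masses are not known exactly. Their poses are not given: they have to be found in the camera images.
- gauge: Dip gauge, loose, 80 g, 176 mm long, lying in the tray. x runs along it from grip to tip; z up as it lies. Orange grip 60 mm long, flat sides, 22 mm across (y), 30 mm high (z); next the brass collar, a disc 30 mm across, 6 mm thick; then the steel rod, 9 mm across, 110 mm long, its last 6 mm tapered, a green band between two black marks. Origin under the middle of the grip, 15 mm below the axis.
- gauge_grip (a point): Middle of the orange grip, on the gauge's axis, 15 mm above the tray's floor as it lies; grip here. Same axes as the gauge.
- gauge_collar (a point): Centre of the collar's face on the rod side, the face that stops on the neck's rim: 36 mm along the gauge's x from the middle of the grip.
- gauge_tip (a point): The end of the rod: 146 mm along the gauge's x from the middle of the grip, 110 mm beyond the collar's face.
- circulator: Coolant circulator, a fixed cream case 260 mm deep (x), 200 wide (y), 200 high, on the left. Its front (-x) is vertical up to 100 mm, then slopes back at 45 degrees to the top; the slope carries a dark display and the steel filler neck. A low black carrying handle near the rear edge rises to 227 mm. Origin at the middle of its underside.
- neck_mouth (a point): Centre of the filler neck's mouth, in the plane of its rim, 182 mm above the bench. z points straight out of the neck along the bore, upward at 45 degrees, out of the sloping front; y is level. The neck stands 45 mm out of the slope; bore 14 mm, flaring over the last 12 mm to 20 mm at the rim, outside 28 mm across. Behind it all is clear for the whole rod.
- tray: Shallow white tray, fixed, 220 mm (its x) by 300 mm (its y), 30 mm high, walls and floor 4 mm thick. The gauge lies in it roughly along the tray's y, tip towards +y, with the cap and the spanner on the +x side. Origin at the middle of its underside, on the bench.
- cap_mid (a point): Black ribbed screw cap of the filler neck, blue dot on top, 34 mm across, 16 mm high, lying in the tray beside the gauge. Point at its centre.
- spanner_grip (a point): Small steel spanner, 130 mm long, lying in the tray along the side away from the gauge. Point on its shank.
- stage_insert_mid (a point): Black microscope stage frame with a glass window, 110 x 160 mm, 8 mm thick, flat on the bench. Point at its centre.
- slide_box_mid (a point): Blue slide box, 87 x 202 mm, 35 mm high, on the right of the bench. Point at its centre.
- objective_case_mid (a point): Black cylindrical objective case, 42 mm across, 58 mm high, standing beyond the tray. Point at its centre.
- oil_bottle_mid (a point): Small amber immersion-oil bottle, 34 mm across, 75 mm high, standing at the far left. Point half-way up.
- culture_dish_mid (a point): Clear culture dish, 60 mm across, 14 mm high, on the left beyond the circulator. Point at its centre.

How it is judged (in metres and radians):
On the way, in this order (a step that is already met when the one before it is completed fails the run):
1. the gauge is lifted clear of the tray in the fingers (contact force between the fingers and gauge above 1 N and contact force between gauge and tray below 0.05 N and height (world z) of gauge_grip above 0.07 m), for 0.1 s.
2. held in the fingers, the gauge is in the neck with its collar stopped on the rim (contact force between the fingers and gauge above 1 N and contact force between gauge and circulator above 0.3 N and z of gauge_collar in the frame of neck_mouth below 0.003 m and distance between gauge_collar and neck_mouth below 0.006 m and angle between the x axis of gauge and the z axis of neck_mouth, either way round below 0.12 rad), for 0.05 s.
3. the gauge is drawn right out of the neck, in the fingers (contact force between the fingers and gauge above 1 N and contact force between gauge and circulator below 0.05 N and z of gauge_tip in the frame of neck_mouth above 0.008 m), for 0.1 s.
At the end, for the whole second after the job is handed in: Held in the fingers, touching neither tray nor circulator, the gauge is still and level within 10 degrees; its tip is over the tray (within 110 mm of its middle along its x, 150 mm along y); tip and grip are over 100 mm up, tip under 250 mm; no other thing has moved over 30 mm (contact force between the fingers and gauge above 1 N and contact force between gauge and circulator below 0.05 N and contact force between gauge and tray below 0.05 N and angle between gauge's own x axis and vertical between 1.396 and 1.745 rad and height (world z) of gauge_tip between 0.1 and 0.25 m and height (world z) of gauge_grip above 0.1 m and x of gauge_tip in the frame of tray between -0.11 and 0.11 m and y of gauge_tip in the frame of tray between -0.15 and 0.15 m and linear speed of gauge below 0.03 m/s and angular speed of gauge below 0.3 rad/s and not (distance of any of cap_mid, spanner_grip, stage_insert_mid, slide_box_mid, objective_case_mid, oil_bottle_mid, culture_dish_mid from where it was at the start of the episode above 0.03 m)); the arm keeps its last pose, push and grip.
It fails at once if the gauge is forced against the circulator (more than 40 N) (contact force between gauge and circulator above 40 N).
It fails at once if another thing on the bench or in the tray is moved by more than 30 mm (distance of any of cap_mid, spanner_grip, stage_insert_mid, slide_box_mid, objective_case_mid, oil_bottle_mid, culture_dish_mid from where it was at the start of the episode above 0.03 m).
It also fails if it takes over 45 s, if anything falls off the work surface, if the arm or the gripper's body presses on something with over 40 N, if the wrist force passes 120 N, or if a joint passes its speed limit or range.

## Working session

There is one attempt and no reset: what is moved stays moved. The work goes in short steps, Python scripts to look and compute and a tool call to move; the robot and the scene stay as the last step left them, time stands still between calls to the robot, and variables do not carry over. Pictures are saved under pics/ and viewed, at most 10 in all, crops included, and the job is handed in when it is done.

Besides the shell and the picture viewer there is one more tool, called after "Request:" as name(argument=value, ...), one argument or row to a line, values as JSON. jog_arm: Moves the arm, as the interface text tells. Its arguments: {"type":"object","properties":{"delta_pos":{"type":"array"},"turn":{"type":"array"},"grip":{"type":"array"}},"required":["delta_pos","turn","grip"]}

```bash
mkdir -p pics
cat > h.py <<'E'
from rig import *
import numpy as np, cv2
def cap(n,f=None):
    c=capture(n)
    if f: cv2.imwrite('pics/'+f,c['color'])
    return c
def K(c):
    f=200/np.tan(np.radians(c['fovy'])/2); return np.array([[f,0,c['cx']],[0,f,c['cy']],[0,0,1.]]),np.array([c['k1'],0,0,0.])
def ray(c,uv):
    k,d=K(c); p=cv2.undistortPoints(np.array(uv,float).reshape(-1,1,2),k,d).reshape(-1,2)
    M=c['camera_from_world']; R=M[:3,:3]; o=-R.T@M[:3,3]
    v=np.c_[p[:,0],-p[:,1],-np.ones(len(p))]@R
    return o,v/np.linalg.norm(v,axis=1)[:,None]
def onz(c,uv,z):
    o,v=ray(c,uv); return o+v*((z-o[2])/v[:,2])[:,None]
def proj(c,P):
    M=c['camera_from_world']; q=np.atleast_2d(P)@M[:3,:3].T+M[:3,3]; k,d=K(c)
    return cv2.projectPoints(np.c_[q[:,0],-q[:,1],-q[:,2]],np.zeros(3),np.zeros(3),k,d)[0].reshape(-1,2)
def tri(cs,uvs):
    A=0;b=0
    for c,uv in zip(cs,uvs):
        o,v=ray(c,[uv]); P=np.eye(3)-np.outer(v[0],v[0]); A=A+P; b=b+P@o
    return np.linalg.solve(A,b)
E
python3 - <<'E'
from h import *
a=cap('scene','s0.png'); b=cap('top','t0.png'); w=cap('wrist','w0.png')
for c in(a,b,w): M=c['camera_from_world']; print(c['fovy'],c['k1'],-M[:3,:3].T@M[:3,3])
s=read_state(); print(s['position'],s['tcp_rot'])
cv2.imwrite('pics/m0.png',np.vstack([cv2.resize(np.hstack([a['color'],w['color']]),(800,250)),]))
E
```

```text
52.12832430593928 -0.045678387107749685 [ 1.41366592 -0.64977586  0.90074959]
48.176561598874855 -0.04304336990029915 [0.22601613 0.01965716 1.86574108]
69.5357098315449 -0.040784581414135344 [ 0.34368712 -0.52872751  0.38349148]
[ 0.27329646 -0.56144641  0.22178749] [[ 8.99218924e-01  4.37498694e-01 -4.67719576e-04]
 [ 4.37498848e-01 -8.99217503e-01  1.62518096e-03]
 [ 2.90432917e-04 -1.66602025e-03 -9.99998570e-01]]
```

View pics/t0.png

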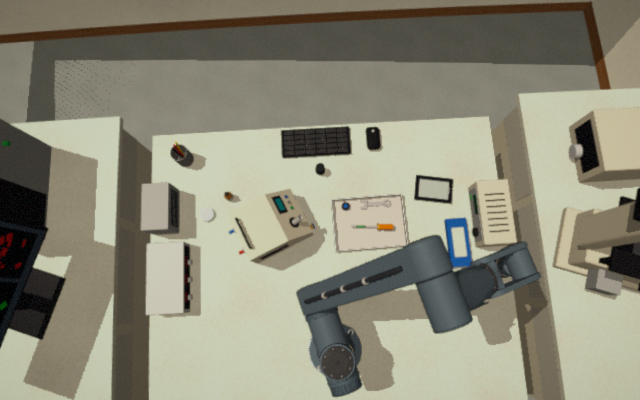

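View pics/s0.png

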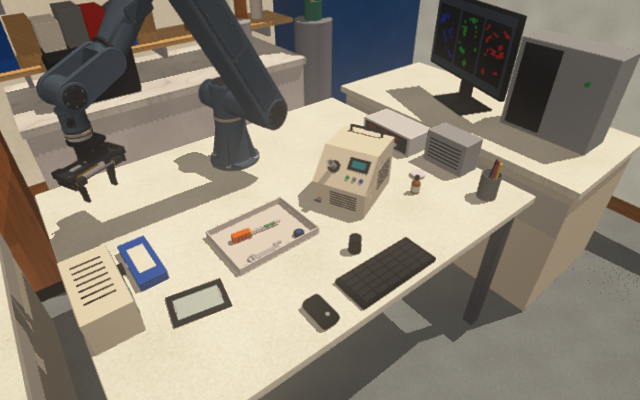

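Run:
```python
import cv2,numpy as np
t=cv2.imread('pics/t0.png');s=cv2.imread('pics/s0.png')
a=cv2.resize(t[180:270,230:420],(800,379),interpolation=cv2.INTER_CUBIC)
b=cv2.resize(s[115:225,300:400],(400,440),interpolation=cv2.INTER_CUBIC)[:220]
b=cv2.resize(s[115:170,300:400],(400,220),interpolation=cv2.INTER_CUBIC)
d=cv2.resize(s[205:260,215:315],(400,220),interpolation=cv2.INTER_CUBIC)
cv2.imwrite('pics/c0.png',np.vstack([a,np.hstack([b,d])]))
```

```text
(no output)
```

View pics/c0.png

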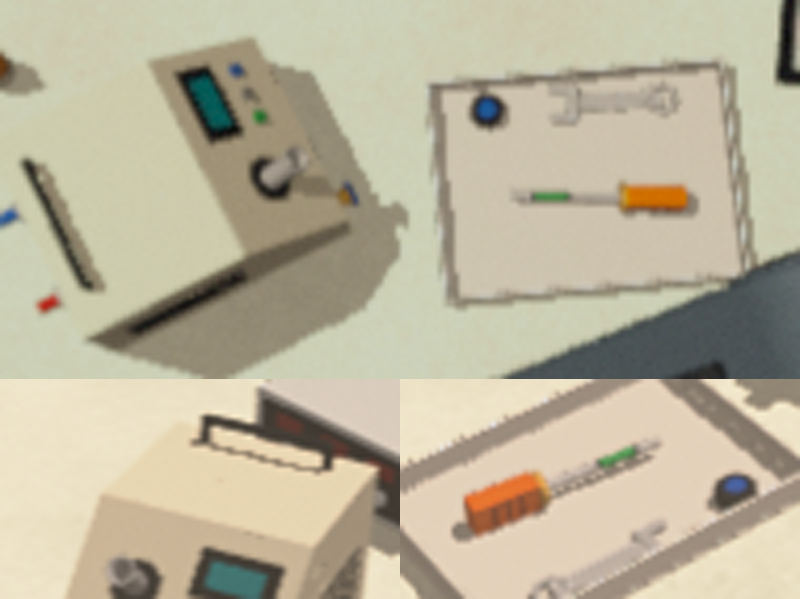

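Run:
```python
from h import *
t=cap('top');s=cap('scene')
f=lambda u,v:(230+u/4.211,180+v/4.211)
g=onz(t,[f(688,197),f(622,197),f(513,196)],.019);print('gauge',g)
hsv=cv2.cvtColor(t['color'],cv2.COLOR_BGR2HSV);m=cv2.inRange(hsv,(8,180,120),(22,255,255))
ys,xs=np.nonzero(m);k=(ys>215)&(ys<240)&(xs>370)&(xs<400);print(k.sum(),onz(t,[[xs[k].mean(),ys[k].mean()]],.025))
gm=cv2.inRange(hsv,(45,90,50),(80,255,255));ys,xs=np.nonzero(gm);k=(ys>215)&(ys<240)&(xs>345)&(xs<375);print(k.sum(),onz(t,[[xs[k].mean(),ys[k].mean()]],.02))
e=onz(t,[f(150,60),f(245,250)],.2);print('edge',e,np.degrees(np.arctan2(*(e[1]-e[0])[[1,0]])))
h=onz(t,[f(25,162),f(88,288)],.227);print('handle',h,np.degrees(np.arctan2(*(h[1]-h[0])[[1,0]])))
e2=onz(t,[f(252,40),f(350,228)],.1);print('low edge',e2,np.degrees(np.arctan2(*(e2[1]-e2[0])[[1,0]])))
print('mouth z',onz(t,[f(303,160)],.182),onz(s,[(330,162.8)],.182),tri([t,s],[f(303,160),(330,162.8)]))
tr=onz(t,[f(433,85),f(722,65),f(745,277),f(455,303)],.03);print('tray',tr,tr.mean(0))
```

```text
gauge [[ 0.47563101 -0.27305565  0.019     ]
 [ 0.4796624  -0.20775943  0.019     ]
 [ 0.4872783  -0.1001409   0.019     ]]
62 [[ 0.47777568 -0.23796544  0.025     ]]
8 [[ 0.48720561 -0.13631438  0.02      ]]
edge [[0.60556249 0.23082561 0.2       ]
 [0.42792785 0.152337   0.2       ]] -156.16156011816224
handle [[0.51405164 0.34067088 0.227     ]
 [0.39970952 0.28806307 0.227     ]] -155.2932547009487
low edge [[0.64206359 0.14481234 0.1       ]
 [0.45484252 0.06061388 0.1       ]] -155.7852412063441
mouth z [[0.50857822 0.09779553 0.182     ]] [[0.51463057 0.10444331 0.182     ]] [0.51139984 0.10145405 0.18084874]
tray [[ 0.60169541 -0.02799273  0.03      ]
 [ 0.60448322 -0.31737186  0.03      ]
 [ 0.39221189 -0.31985368  0.03      ]
 [ 0.38450428 -0.03560961  0.03      ]] [ 0.4957237  -0.17520697  0.03      ]
```

Request:
jog_arm(
  delta_pos=[
    [5,8,0],
    [9,15,-2],
    [13,22,-5],
    [17,28,-8],
    [20.4,32.1,-10],
    [20.4,32.1,-10],
    [20.4,32.1,-10],
    [20.4,32.1,-10],
  ],
  turn=[10,20,30,40,50,59.6,59.6,59.6],
  grip=[0,0,0,0,0,0,0,0],
)

```text
time_s: 1.25
position: [0.4777, -0.2393, 0.1219]
tcp_rot: [[0.074, 0.997, -0.001], [0.997, -0.074, 0.001], [0.001, -0.001, -1.0]]
force: [-0.2, -1.0, 0.5]
opening: 1.005
grasp_force: 0.0
```

Run:
```python
from h import *
w=cap('wrist','w1.png');s=read_state();print(s['time_s'],s['position'],s['tcp_rot'][0])
hsv=cv2.cvtColor(w['color'],cv2.COLOR_BGR2HSV)
for n,lo,hi,z in(('or',(5,180,100),(18,255,255),.034),('gr',(45,90,40),(80,255,255),.0235)):
    m=cv2.inRange(hsv,lo,hi);c=max(cv2.findContours(m,0,2)[0],key=cv2.contourArea);r=cv2.minAreaRect(c);print(n,r,onz(w,[r[0]],z),cv2.contourArea(c)); print(onz(w,cv2.boxPoints(r),z))
```

```text
1.3 [ 0.47761159 -0.24072525  0.12243925] [ 7.59157382e-02  9.97114144e-01 -4.30657452e-04]
or ((320.5, 202.5), (61.0, 23.0), 90.0) [[ 0.47869328 -0.23873241  0.034     ]] 1303.5
[[ 0.47068207 -0.21003465  0.034     ]
 [ 0.49084345 -0.21153723  0.034     ]
 [ 0.48722503 -0.26929603  0.034     ]
 [ 0.46575446 -0.26769601  0.034     ]]
gr ((321.5, 84.5), (41.0, 9.0), 90.0) [[ 0.48703677 -0.13779364  0.0235    ]] 345.5
[[ 0.48447704 -0.12140679  0.0235    ]
 [ 0.49195664 -0.12196332  0.0235    ]
 [ 0.48968758 -0.15469565  0.0235    ]
 [ 0.48195304 -0.15411987  0.0235    ]]
```

View pics/w1.png

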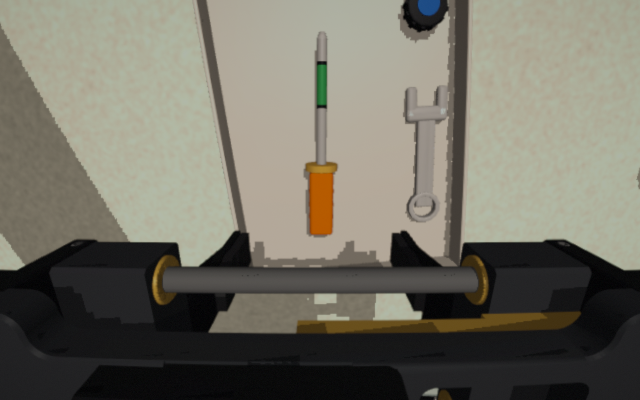

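Request:
jog_arm(
  delta_pos=[
    [0.1,0.2,-5],
    [0.1,0.2,-9],
    [0.1,0.2,-11],
    [0.1,0.2,-11.4],
    [0.1,0.2,-11.4],
    [0.1,0.2,-11.4],
    [0.1,0.2,-11.4],
    [0.1,0.2,-11.4],
    [0.1,0.2,-11.4],
    [0.1,0.2,-11.4],
    [0.1,0.2,-11.4],
  ],
  turn=[0,0,0,0,0,0,0,0,0,0,0],
  grip=[0,0,0,0,0,1,1,1,1,1,1],
)

```text
time_s: 2.68
position: [0.4784, -0.2389, 0.0085]
tcp_rot: [[0.078, 0.997, -0.0], [0.997, -0.078, 0.0], [0.0, -0.0, -1.0]]
force: [-0.0, 0.1, -0.5]
opening: 0.4
grasp_force: 0.0
```

Request:
jog_arm(
  delta_pos=[
    [0,0,0],
    [0,0,0],
    [0,0,0],
    [0,0,0],
    [0,0,2],
    [0,0,6],
    [0,0,11],
    [0,0,11],
    [0,0,11],
  ],
  turn=[0,0,0,0,0,0,0,0,0],
  grip=[1,1,1,1,1,1,1,1,1],
)

```text
time_s: 3.8
position: [0.4779, -0.2386, 0.1182]
tcp_rot: [[0.078, 0.997, -0.001], [0.997, -0.078, 0.001], [0.001, -0.001, -1.0]]
force: [0.5, -0.4, -1.5]
opening: 0.25
grasp_force: 30.0
```

Run:
```python
from h import *
w=cap('wrist','w2.png');s=read_state();print(s['time_s'],s['position'],s['opening'],s['grasp_force'])
c=cap('scene','s2.png')['color'];u=proj(cap('scene'),[s['position']])[0].astype(int);print(u)
x,y=u; cr=cv2.resize(c[y-60:y+60,x-60:x+100],(400,300),interpolation=cv2.INTER_CUBIC)
cv2.imwrite('pics/c2.png',np.hstack([cr,cv2.resize(w['color'],(400,300))]))
```

```text
3.85 [ 0.47748348 -0.23826085  0.11748645] 0.24567466209843192 29.99981372617185
[236 211]
```

View pics/c2.png

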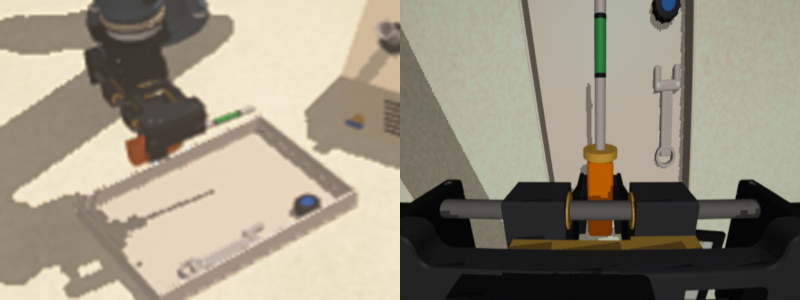

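Request:
jog_arm(
  delta_pos=[
    [0,0,3],
    [2,3,7],
    [5,8,9.2],
    [8,13,9.2],
    [10.6,17,9.2],
    [10.6,18,9.2],
    [10.6,18,9.2],
    [10.6,18,9.2],
  ],
  turn=[0,6,12,18,24,28.6,28.6,28.6],
  grip=[1,1,1,1,1,1,1,1],
)

```text
time_s: 4.95
position: [0.5839, -0.0595, 0.2096]
tcp_rot: [[-0.407, 0.913, -0.002], [0.913, 0.407, 0.0], [0.001, -0.002, -1.0]]
force: [-0.8, -0.7, -1.0]
opening: 0.253
grasp_force: 30.0
```

```bash
cat >> h.py <<'E'
def green(c):
    hsv=cv2.cvtColor(c['color'],cv2.COLOR_BGR2HSV); m=cv2.inRange(hsv,(45,110,40),(80,255,255))
    k=max(cv2.findContours(m,0,2)[0],key=cv2.contourArea); return np.array(cv2.minAreaRect(k)[0])
def pose(s,p):  # p pitch, tip down positive: returns grip, green, collar, tip
    x=np.array(s['tcp_rot'])[:,0]; x=np.array([x[0],x[1],0])/np.hypot(x[0],x[1]); z=np.array([0,0,1.])
    gx=np.cos(p)*x-np.sin(p)*z; gz=np.sin(p)*x+np.cos(p)*z; P=np.array(s['position'])+.019*z
    return [P-.0085*gz+l*gx for l in(0,.101,.036,.146)]
def pitch(c,s):
    g=green(c); A=np.radians(np.arange(-30,80,.2)); q=proj(c,np.array([pose(s,a)[1] for a in A]))
    i=np.argmin(np.linalg.norm(q-g,axis=1)); return np.degrees(A[i]),np.linalg.norm(q[i]-g)
E
python3 - <<'E'
from h import *
w=cap('wrist','w3.png');s=read_state();print(s['time_s'],s['position'],s['tcp_rot'][1])
a,e=pitch(w,s);print('pitch',a,e,green(w));P=pose(s,np.radians(a));print(P[0],P[3]);print(proj(w,[P[3],[.5114,.1015,.182]]))
E
```

```text
5.0 [ 0.5839738  -0.05978332  0.20983578] [9.13360669e-01 4.07151407e-01 1.38290309e-04]
pitch -4.8000000000000895 0.3584911812874902 [320.  60.]
[ 0.5836842  -0.05913368  0.22036559] [0.52444864 0.07374933 0.23258256]
[[320.43405709 -58.73806181]
 [319.267829   -69.8983754 ]]
```

View pics/w3.png

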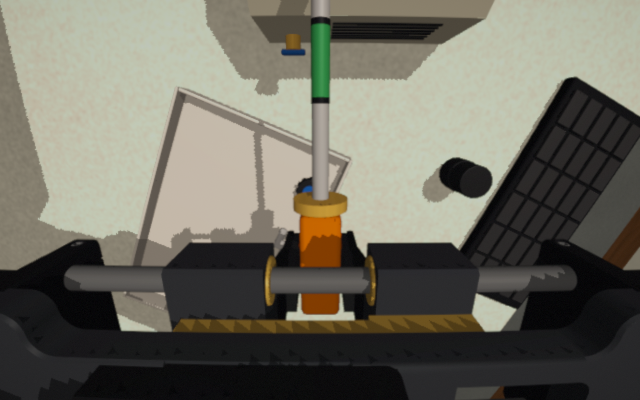

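Request:
jog_arm(
  delta_pos=[
    [0,0,5],
    [0,0,10],
    [-1,2,13],
    [-2,4,13],
    [-2,4,13],
    [-2,4,13],
  ],
  turn=[0,0,0,0,0,0],
  grip=[1,1,1,1,1,1],
)

```text
time_s: 5.75
position: [0.5637, -0.0192, 0.3387]
tcp_rot: [[-0.409, 0.913, -0.003], [0.913, 0.409, 0.0], [0.001, -0.003, -1.0]]
force: [-0.4, 0.0, -0.7]
opening: 0.246
grasp_force: 30.0
```

Run:
```python
from h import *
w=cap('wrist','w4.png');s=read_state();print(s['time_s'],s['position'])
a,e=pitch(w,s);print('pitch',a,e);print(proj(w,[[.5114,.1015,.182]]))
np.savez('w4.npz',**{k:v for k,v in w.items()})
t=cap('top','t4.png')
cv2.imwrite('pics/c4.png',cv2.resize(w['color'][:250],(800,312),interpolation=cv2.INTER_CUBIC))
```

```text
5.8 [ 0.56395633 -0.01938041  0.33883947]
pitch -4.8000000000000895 0.7786353825913
[[322.04168391  59.56490918]]
```

View pics/c4.png

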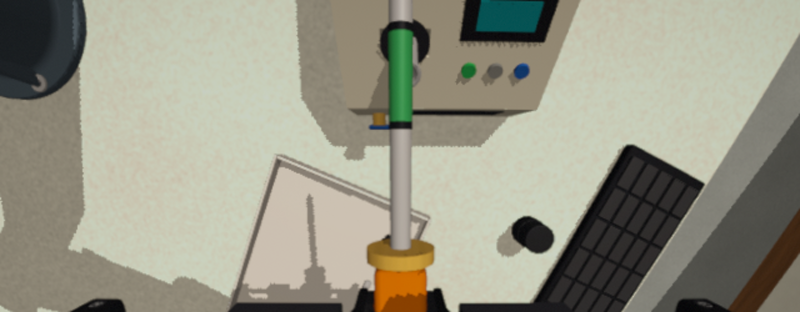

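Request:
jog_arm(
  delta_pos=[
    [-2,-1,0],
    [-3.6,-1.6,0],
    [-3.6,-1.6,0],
    [-3.6,-1.6,0],
  ],
  turn=[0,0,0,0],
  grip=[1,1,1,1],
)

```text
time_s: 6.35
position: [0.529, -0.0351, 0.3407]
tcp_rot: [[-0.409, 0.913, 0.001], [0.913, 0.409, 0.0], [-0.0, 0.001, -1.0]]
force: [0.0, 0.2, -0.8]
opening: 0.255
grasp_force: 30.0
```

Run:
```python
from h import *
w=cap('wrist','w5.png');s=read_state();print(s['time_s'],s['position'])
u=proj(w,[[.5114,.1015,.182]])[0];print(u)
np.savez('w5.npz',**{k:v for k,v in w.items()})
x,y=u.astype(int);y0=max(y-60,0)
print(x-80,y0)
cv2.imwrite('pics/c5.png',cv2.resize(w['color'][y0:y0+100,x-80:x+80],(800,500),interpolation=cv2.INTER_CUBIC))
```

```text
6.4 [ 0.52909549 -0.03504731  0.34067541]
[358.69718898  59.28828441]
278 0
```

View pics/c5.png

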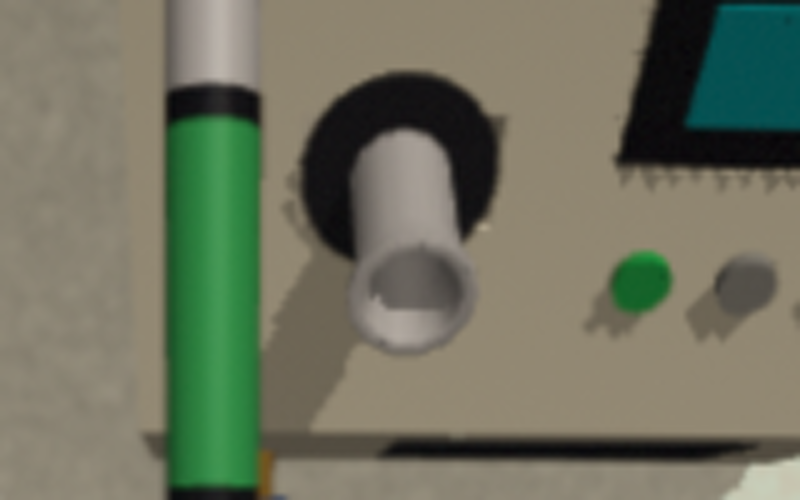

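Run:
```python
from h import *
w=np.load('w5.npz');s=read_state()
print('mouth',onz(w,[(360.6,59.8)],.182))
c=cap('scene','s5.png');t=cap('top');w=cap('wrist')
hs=cv2.cvtColor(c['color'],cv2.COLOR_BGR2HSV)
for n,lo,hi,k in(('green',(45,90,40),(80,255,255),1),('orange',(5,150,80),(20,255,255),0)):
  pts=[]
  for cc in(c,t,w):
    e=proj(cc,[pose(s,-.05)[k]])[0]; m=cv2.inRange(cv2.cvtColor(cc['color'],cv2.COLOR_BGR2HSV),lo,hi)
    ys,xs=np.nonzero(m); j=np.hypot(xs-e[0],ys-e[1])<(40 if cc is w else 12); pts.append((xs[j].mean(),ys[j].mean()) if j.any() else None); print(n,e,pts[-1],j.sum())
  print(tri([c,w],[pts[0],pts[2]]), pose(s,0)[k])
  if pts[1]: print(tri([c,t],[pts[0],pts[1]]))
```

```text
mouth [[0.51338892 0.1018697  0.182     ]]
green [313.49304649 115.98975971] (np.float64(313.0), np.float64(118.0)) 1
green [311.26558306 215.02704408] (np.float64(308.0), np.float64(217.0)) 7
green [320.51346885  61.17553338] (np.float64(320.13998564249823), np.float64(59.835606604450824)) 1393
[0.48612522 0.05803817 0.34884055] [0.48780035 0.05712488 0.35117541]
[0.48096646 0.06577328 0.34517959]
orange [297.16574868 130.81222899] (np.float64(294.83838383838383), np.float64(131.4747474747475)) 99
orange [337.2905099  201.92024783] (np.float64(329.1111111111111), np.float64(204.77777777777777)) 9
orange [320.32473746 252.58768694] (np.float64(319.86350710900473), np.float64(240.80568720379148)) 2110
[ 0.52386878 -0.03403784  0.34585403] [ 0.52909549 -0.03504731  0.35117541]
[ 0.51542755 -0.01743287  0.34011377]
```

Request:
jog_arm(
  delta_pos=[
    [3,-1,0],
    [5.1,-1.1,-4],
    [5.1,-1.1,-9],
    [5.1,-1.1,-14],
    [5.1,-1.1,-16.9],
    [5.1,-1.1,-16.9],
    [5.1,-1.1,-16.9],
    [5.1,-1.1,-16.9],
  ],
  turn=[0,0,0,0,0,0,0,0],
  grip=[1,1,1,1,1,1,1,1],
)

```text
time_s: 7.55
position: [0.5809, -0.0463, 0.1735]
tcp_rot: [[-0.409, 0.912, 0.004], [0.912, 0.409, -0.001], [-0.003, 0.003, -1.0]]
force: [-0.2, -0.2, -1.0]
opening: 0.252
grasp_force: 30.0
```

Run:
```python
from h import *
s=read_state();print(s['time_s'],s['position'],s['tcp_rot'][0],s['force'])
P=pose(s,0);print(P[0],P[3])
c=cap('scene','s6.png');x,y=proj(c,[P[3]])[0].astype(int);print(x,y)
r=cv2.resize(c['color'][y-40:y+35,x-60:x+40],(800,600),interpolation=cv2.INTER_CUBIC);cv2.imwrite('pics/c6.png',r)
```

```text
7.55 [ 0.58090328 -0.04626243  0.17346807] [-0.40914521  0.91246093  0.00390603] [-0.2435193  -0.2006907  -1.01686388]
[ 0.58090328 -0.04626243  0.18396807] [0.52116788 0.08695799 0.18396807]
327 164
```

View pics/c6.png

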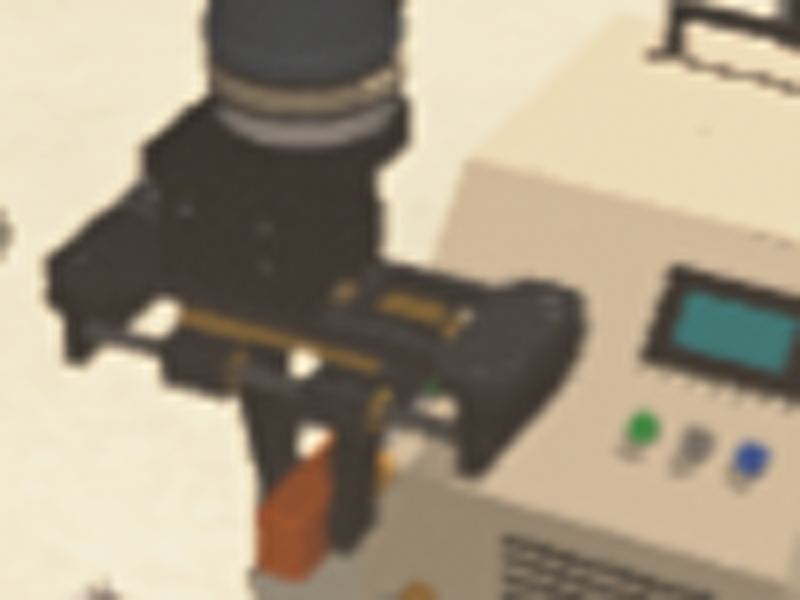

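Request:
jog_arm(
  delta_pos=[
    [-0.2,0.4,-0.1],
    [-0.4,0.9,-0.1],
    [-0.6,1.4,-0.1],
    [-0.8,1.8,-0.1],
    [-0.8,1.8,-0.1],
  ],
  turn=[0,0,0,0,0],
  grip=[1,1,1,1,1],
)

```text
time_s: 8.22
position: [0.5712, -0.0275, 0.1705]
tcp_rot: [[-0.41, 0.912, -0.0], [0.912, 0.41, 0.0], [0.0, -0.0, -1.0]]
force: [0.0, 0.5, -1.4]
opening: 0.255
grasp_force: 30.0
```

Request:
jog_arm(
  delta_pos=[
    [-0.1,0.2,0],
    [-0.2,0.4,0],
    [-0.25,0.55,0],
    [-0.25,0.55,0],
  ],
  turn=[0,0,0,0],
  grip=[1,1,1,1],
)

```text
time_s: 8.72
position: [0.5689, -0.0224, 0.1706]
tcp_rot: [[-0.409, 0.912, -0.0], [0.912, 0.409, 0.0], [0.0, -0.0, -1.0]]
force: [0.2, 0.3, -0.7]
opening: 0.249
grasp_force: 30.0
```

Request:
jog_arm(
  delta_pos=[
    [-0.1,0.2,0],
    [-0.2,0.4,0],
    [-0.2,0.4,0],
  ],
  turn=[0,0,0],
  grip=[1,1,1],
)

```text
time_s: 9.1
position: [0.5672, -0.0187, 0.1707]
tcp_rot: [[-0.409, 0.912, 0.001], [0.912, 0.409, -0.001], [-0.001, 0.0, -1.0]]
force: [1.3, -1.3, -1.4]
opening: 0.251
grasp_force: 30.0
```

Request:
jog_arm(
  delta_pos=[
    [0,0,0.4],
    [0,0.1,0.8],
    [-0.05,0.12,1.3],
    [-0.05,0.12,1.3],
  ],
  turn=[0,0,0,0],
  grip=[1,1,1,1],
)

```text
time_s: 9.6
position: [0.5669, -0.0176, 0.1842]
tcp_rot: [[-0.409, 0.912, 0.001], [0.912, 0.409, -0.001], [-0.001, 0.001, -1.0]]
force: [1.4, -3.6, -1.9]
opening: 0.249
grasp_force: 30.0
```

Run:
```python
from h import *
w=cap('wrist','w7.png');s=read_state();print(s['position'],s['force'],s['moment'],green(w),pitch(w,s))
```

```text
[ 0.56684662 -0.01764659  0.18402797] [ 0.84627669 -4.23049721 -1.17542458] [-0.72837158 -0.42605641  0.02816774] [320.   65.5] (np.float64(2.199999999999889), np.float64(0.31663414947657037))
```

Request:
jog_arm(
  delta_pos=[
    [-0.05,0.1,0.6],
    [-0.1,0.2,1.25],
    [-0.17,0.38,1.9],
    [-0.24,0.54,2.5],
    [-0.33,0.75,3.1],
    [-0.43,0.96,3.7],
    [-0.43,0.96,3.7],
  ],
  turn=[0,0,0,0,0,0,0],
  grip=[1,1,1,1,1,1,1],
)

```text
time_s: 10.52
position: [0.5624, -0.0076, 0.2215]
tcp_rot: [[-0.409, 0.912, 0.001], [0.912, 0.409, -0.0], [-0.001, 0.001, -1.0]]
force: [1.4, -3.8, -1.0]
opening: 0.254
grasp_force: 30.0
```

Run:
```python
from h import *
w=cap('wrist','w8.png');s=read_state();print(s['position'],s['force'],s['moment'],green(w),pitch(w,s))
```

```text
[ 0.56231132 -0.00755401  0.22114506] [ 1.33568401 -3.50895798 -1.54893378] [-0.79475552 -0.54340018 -0.00178765] [320.  87.] (np.float64(18.799999999999827), np.float64(0.11765545064593141))
```

Request:
jog_arm(
  delta_pos=[
    [-0.11,0.25,0.6],
    [-0.23,0.51,1.16],
    [-0.36,0.8,1.7],
    [-0.5,1.11,2.27],
    [-0.65,1.45,2.8],
    [-0.81,1.81,3.32],
    [-0.98,2.2,3.8],
    [-1.15,2.57,4.29],
    [-1.15,2.57,4.29],
  ],
  turn=[0,0,0,0,0,0,0,0,0],
  grip=[1,1,1,1,1,1,1,1,1],
)

```text
time_s: 11.7
position: [0.5501, 0.0189, 0.2637]
tcp_rot: [[-0.409, 0.912, -0.001], [0.912, 0.409, 0.001], [0.001, -0.0, -1.0]]
force: [1.0, -2.4, -0.5]
opening: 0.251
grasp_force: 30.0
```

Run:
```python
from h import *
w=cap('wrist','w9.png');s=read_state();print(s['position'],s['force'],s['moment'],green(w),pitch(w,s))
a=np.radians(pitch(w,s)[0]);print(pose(s,a)[2:],pose(s,np.radians(41))[2:])
```

```text
[0.55003864 0.01887035 0.26338849] [ 1.3521477  -1.18318179 -0.9346056 ] [-0.35215747 -0.3742765  -0.03690033] [320.5 122.5] (np.float64(40.19999999999975), np.float64(0.460983179115332))
[array([0.54103239, 0.03895366, 0.25265975]), array([0.50665372, 0.11561564, 0.1816594 ])] [array([0.54120311, 0.03857296, 0.25235534]), array([0.50723343, 0.11432294, 0.18018884])]
```

View pics/w9.png

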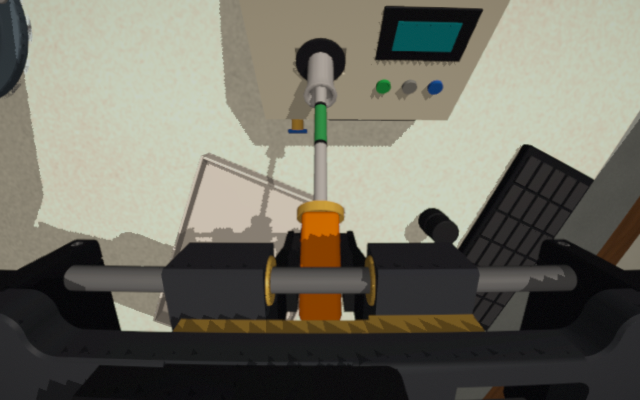

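Request:
jog_arm(
  delta_pos=[
    [-0.14,0.32,-0.35],
    [-0.29,0.65,-0.71],
    [-0.43,0.97,-1.06],
    [-0.58,1.29,-1.41],
    [-0.72,1.61,-1.77],
    [-0.87,1.94,-2.12],
    [-0.87,1.94,-2.12],
  ],
  turn=[0,0,0,0,0,0,0],
  grip=[1,1,1,1,1,1,1],
)

```text
time_s: 12.62
position: [0.5412, 0.0383, 0.2417]
tcp_rot: [[-0.409, 0.913, -0.002], [0.913, 0.409, 0.002], [0.002, -0.001, -1.0]]
force: [0.6, -1.2, -3.1]
opening: 0.252
grasp_force: 30.0
```

Run:
```python
from h import *
w=cap('wrist','w10.png');s=read_state();print(s['position'],s['force'],s['moment'])
h=cv2.cvtColor(w['color'],cv2.COLOR_BGR2HSV)
```

```text
[0.54123359 0.03824481 0.24175856] [ 0.25035698 -0.69715178 -3.22549179] [-0.34310897 -0.4102457  -0.07856554]
```

Request:
jog_arm(
  delta_pos=[
    [-0.14,0.32,-0.35],
    [-0.29,0.65,-0.71],
    [-0.43,0.97,-1.06],
    [-0.58,1.29,-1.41],
    [-0.72,1.61,-1.77],
    [-0.87,1.94,-2.12],
    [-1.01,2.26,-2.47],
    [-1.01,2.26,-2.47],
  ],
  turn=[0,0,0,0,0,0,0,0],
  grip=[1,1,1,1,1,1,1,1],
)

```text
time_s: 13.68
position: [0.5312, 0.0606, 0.2171]
tcp_rot: [[-0.409, 0.912, -0.001], [0.912, 0.409, 0.001], [0.001, -0.001, -1.0]]
force: [-1.1, 0.5, -0.7]
opening: 0.251
grasp_force: 30.0
```

Run:
```python
from h import *
w=cap('wrist','w11.png');s=read_state();print(s['time_s'],s['position'],s['force'],s['moment'])
```

```text
13.725 [0.53144394 0.06037175 0.21730618] [ 0.15546646 -0.25054771 -2.2413863 ] [-0.04201394 -0.12210321 -0.01551474]
```

View pics/w11.png

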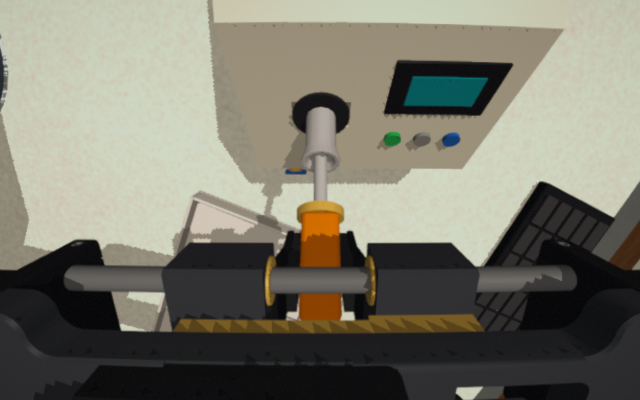

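Request:
jog_arm(
  delta_pos=[
    [-0.14,0.32,-0.35],
    [-0.29,0.65,-0.71],
    [-0.43,0.97,-1.06],
    [-0.58,1.29,-1.41],
    [-0.69,1.55,-1.7],
    [-0.75,1.68,-1.84],
    [-0.75,1.68,-1.84],
  ],
  turn=[0,0,0,0,0,0,0],
  grip=[1,1,1,1,1,1,1],
)

```text
time_s: 14.6
position: [0.5243, 0.0769, 0.1991]
tcp_rot: [[-0.409, 0.912, -0.0], [0.912, 0.409, -0.0], [0.0, -0.0, -1.0]]
force: [-0.3, 0.2, -1.3]
opening: 0.249
grasp_force: 30.0
```

Request:
jog_arm(
  delta_pos=[
    [-0.03,0.07,-0.07],
    [-0.06,0.13,-0.14],
    [-0.06,0.13,-0.14],
  ],
  turn=[0,0,0],
  grip=[1,1,1],
)

```text
time_s: 14.98
position: [0.5237, 0.0781, 0.1977]
tcp_rot: [[-0.409, 0.913, -0.0], [0.913, 0.409, 0.0], [0.0, -0.0, -1.0]]
force: [0.2, -0.6, -1.5]
opening: 0.248
grasp_force: 30.0
```

Request:
jog_arm(
  delta_pos=[
    [-0.03,0.07,-0.07],
    [-0.06,0.13,-0.14],
    [-0.06,0.13,-0.14],
  ],
  turn=[0,0,0],
  grip=[1,1,1],
)

```text
time_s: 15.35
position: [0.523, 0.0795, 0.1963]
tcp_rot: [[-0.409, 0.913, -0.0], [0.913, 0.409, 0.0], [0.0, -0.0, -1.0]]
force: [-0.0, -0.0, -0.5]
opening: 0.253
grasp_force: 30.0
```

Request:
jog_arm(
  delta_pos=[
    [-0.03,0.07,-0.07],
    [-0.06,0.13,-0.14],
    [-0.06,0.13,-0.14],
  ],
  turn=[0,0,0],
  grip=[1,1,1],
)

```text
time_s: 15.72
position: [0.5225, 0.0808, 0.1949]
tcp_rot: [[-0.409, 0.913, -0.0], [0.913, 0.409, 0.0], [0.0, -0.0, -1.0]]
force: [-0.5, -0.7, -0.2]
opening: 0.251
grasp_force: 30.0
```

Request:
jog_arm(
  delta_pos=[
    [-0.03,0.07,-0.07],
    [-0.06,0.13,-0.14],
    [-0.06,0.13,-0.14],
  ],
  turn=[0,0,0],
  grip=[1,1,1],
)

```text
time_s: 16.1
position: [0.5218, 0.0821, 0.1935]
tcp_rot: [[-0.409, 0.912, -0.0], [0.912, 0.409, 0.0], [0.0, -0.0, -1.0]]
force: [0.0, 0.3, -0.9]
opening: 0.249
grasp_force: 30.0
```

Run:
```python
from h import *
w=cap('wrist','w12.png');s=read_state();print(s['time_s'],s['position'],s['force'],s['moment'])
cv2.imwrite('pics/c12.png',cv2.resize(w['color'][90:290,220:420],(600,600),interpolation=cv2.INTER_CUBIC))
```

```text
16.15 [0.52192717 0.08201974 0.1935073 ] [-0.66937684 -0.89501561 -1.64012098] [ 0.00146432 -0.17178046 -0.02242267]
```

View pics/c12.png

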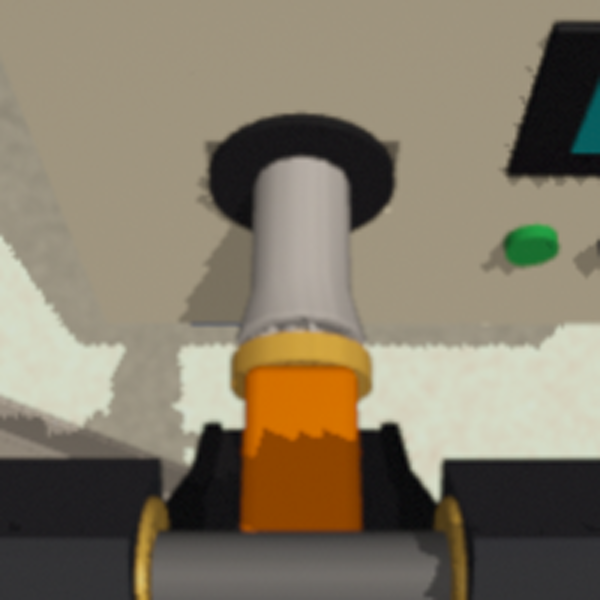

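I have now viewed 12 pictures, which is over the limit of 10. I'll view no more and carry on by force and numbers.

Request:
jog_arm(
  delta_pos=[
    [-0.03,0.07,-0.07],
    [-0.06,0.13,-0.14],
    [-0.06,0.13,-0.14],
  ],
  turn=[0,0,0],
  grip=[1,1,1],
)

```text
time_s: 16.52
position: [0.5213, 0.0834, 0.1921]
tcp_rot: [[-0.409, 0.912, -0.0], [0.912, 0.409, -0.0], [0.0, -0.0, -1.0]]
force: [0.9, -0.7, -1.1]
opening: 0.252
grasp_force: 30.0
```

Request:
jog_arm(
  delta_pos=[
    [-0.03,0.07,-0.07],
    [-0.03,0.07,-0.07],
    [-0.03,0.07,-0.07],
  ],
  turn=[0,0,0],
  grip=[1,1,1],
)

```text
time_s: 16.9
position: [0.5214, 0.0835, 0.1919]
tcp_rot: [[-0.409, 0.912, 0.001], [0.912, 0.409, -0.001], [-0.001, 0.0, -1.0]]
force: [-0.3, -3.7, 3.3]
opening: 0.252
grasp_force: 30.0
```

Request:
jog_arm(
  delta_pos=[
    [-0.02,0.05,-0.05],
    [-0.02,0.05,-0.05],
    [-0.02,0.05,-0.05],
  ],
  turn=[0,0,0],
  grip=[1,1,1],
)

```text
time_s: 17.27
position: [0.5215, 0.0835, 0.1919]
tcp_rot: [[-0.41, 0.912, 0.002], [0.912, 0.41, -0.002], [-0.002, 0.001, -1.0]]
force: [-0.9, -5.3, 7.5]
opening: 0.249
grasp_force: 30.0
```

Run:
```python
from h import *
w=cap('wrist','w13.png');s=read_state();print(s['time_s'],s['position'],s['force'],s['moment'])
h=cv2.cvtColor(w['color'],cv2.COLOR_BGR2HSV);m=cv2.inRange(h,(18,120,100),(30,255,255))
ys,xs=np.nonzero(m);k=(ys<230)&(abs(xs-320)<40);print('collar px',xs[k].min(),xs[k].max(),ys[k].min(),ys[k].max())
for a in(38,42,45,48,52): P=pose(s,np.radians(a)); print(a,P[2]-np.array([.5134,.1019,.182]),proj(w,[P[2]])[0])
```

```text
17.325 [0.52147085 0.08351195 0.19187728] [-1.7155465  -5.41586675  7.13014035] [-0.81533334  0.10979047  0.01552283]
collar px 298 343 200 222
38 [-1.40391309e-03  2.71809604e-03  1.53780128e-05] [320.2358921  204.38281682]
42 [-0.00055631  0.00082996 -0.00152815] [320.22876417 206.77282322]
45 [ 0.00010721 -0.00064811 -0.00258897] [320.2238727  208.67906988]
48 [ 0.00079256 -0.0021748  -0.00356354] [320.21936925 210.67667418]
52 [ 0.00173705 -0.00427878 -0.00472423] [320.21396514 213.47311548]
```

Run:
```python
from h import *
for n in('w3','w7','w8','w9','w10','w11','w12','w13'):
    i=cv2.imread(f'pics/{n}.png');h=cv2.cvtColor(i,cv2.COLOR_BGR2HSV);m=cv2.inRange(h,(19,110,80),(32,255,255));m[240:]=0
    ys,xs=np.nonzero(m);k=abs(xs-320)<40;ys=ys[k];xs=xs[k]
    o=cv2.inRange(h,(8,200,60),(18,255,255)); r=[np.nonzero(o[150:300,c])[0].min()+150 for c in(312,320,328)]
    L=ys[xs<=xs.min()+2];R=ys[xs>=xs.max()-2];print(n,xs.min(),xs.max(),ys.min(),ys.max(),L.mean(),R.mean(),r)
```

```text
w3 286 346 34 216 40.774193548387096 203.35555555555555 [np.int64(217), np.int64(217), np.int64(217)]
w7 282 346 77 213 83.0 202.58064516129033 [np.int64(214), np.int64(214), np.int64(214)]
w8 287 344 91 210 97.55555555555556 204.5 [np.int64(210), np.int64(210), np.int64(210)]
w9 292 343 119 221 123.26923076923077 213.625 [np.int64(211), np.int64(211), np.int64(211)]
w10 292 343 141 222 143.64705882352942 214.44736842105263 [np.int64(211), np.int64(211), np.int64(211)]
w11 290 343 168 222 168.4 214.02631578947367 [np.int64(211), np.int64(211), np.int64(211)]
w12 297 343 201 222 214.29032258064515 214.02631578947367 [np.int64(211), np.int64(211), np.int64(212)]
w13 297 343 200 222 214.0625 214.16666666666666 [np.int64(212), np.int64(211), np.int64(211)]
```

Request:
jog_arm(
  delta_pos=[
    [0.14,-0.32,0.35],
    [0.43,-0.97,1.06],
    [0.72,-1.61,1.77],
    [1.01,-2.26,2.47],
    [1.3,-2.9,3.18],
    [1.59,-3.55,3.89],
    [1.88,-4.19,4.6],
    [2.17,-4.84,5.3],
    [2.46,-5.48,6.0],
    [2.75,-6.13,6.72],
    [3.04,-6.8,7.4],
    [3.32,-7.4,8.1],
  ],
  turn=[0,0,0,0,0,0,0,0,0,0,0,0],
  grip=[1,1,1,1,1,1,1,1,1,1,1,1],
)

```text
time_s: 18.82
position: [0.5543, 0.0102, 0.2725]
tcp_rot: [[-0.409, 0.913, 0.0], [0.913, 0.409, 0.0], [0.0, 0.0, -1.0]]
force: [-0.2, -1.0, -0.9]
opening: 0.25
grasp_force: 30.0
```

Request:
jog_arm(
  delta_pos=[
    [0.29,-0.65,0.71],
    [0.58,-1.3,1.42],
    [1,-2.2,2.4],
    [1,-2.2,2.4],
    [1,-2.2,2.4],
  ],
  turn=[0,0,0,0,0],
  grip=[1,1,1,1,1],
)

```text
time_s: 19.45
position: [0.5638, -0.0114, 0.2958]
tcp_rot: [[-0.409, 0.913, -0.001], [0.913, 0.409, 0.0], [0.001, -0.0, -1.0]]
force: [-0.2, 0.0, -1.5]
opening: 0.252
grasp_force: 30.0
```

Run:
```python
from h import *
w=cap('wrist','w14.png');s=read_state();print(s['time_s'],s['position'],s['force'],s['grasp_force'],green(w),pitch(w,s))
P=pose(s,np.radians(42));print(P[3]);print(np.array(P[3])-[.5134,.1019,.182])
```

```text
19.5 [ 0.56361863 -0.01126781  0.29558339] [-0.18126606  0.20554754 -0.42924738] 29.99869404360652 [320. 123.] (np.float64(40.799999999999756), np.float64(0.1686521519278517))
[0.52156126 0.08254792 0.21057359]
[ 0.00816126 -0.01935208  0.02857359]
```

Request:
jog_arm(
  delta_pos=[
    [0,-3,0],
    [-2,-7,0],
    [-4,-12,0],
    [-6,-16,-3],
    [-8.2,-18.4,-7],
    [-8.2,-18.4,-12],
    [-8.2,-18.4,-15.6],
    [-8.2,-18.4,-15.6],
    [-8.2,-18.4,-15.6],
  ],
  turn=[0,-6,-12,-18,-24,-28.6,-28.6,-28.6,-28.6],
  grip=[1,1,1,1,1,1,1,1,1],
)

```text
time_s: 20.62
position: [0.4829, -0.1958, 0.1409]
tcp_rot: [[0.077, 0.997, 0.001], [0.997, -0.077, -0.001], [-0.001, 0.002, -1.0]]
force: [0.9, 0.3, -0.8]
opening: 0.249
grasp_force: 30.0
```

Run:
```python
from h import *
w=cap('wrist','w15.png');s=read_state();print(s['time_s'],s['position'],s['force'],pitch(w,s),pose(s,np.radians(42))[3])
p0=None
for th in(42,35,30,25,20,15,10,5,0):
    t=np.radians(th);h=-147.5*np.cos(t)+8.5*np.sin(t);z=147.5*np.sin(t)+8.5*np.cos(t)-19+6
    p0=h if p0 is None else p0;print(th,'dh',round(h-p0,1),'tcpz',round(z,1))
```

```text
20.675 [ 0.48328184 -0.19595961  0.14145158] [-0.27472991 -0.81511209 -1.62773253] (np.float64(40.39999999999975), np.float64(0.3833063433245813)) [ 0.49121295 -0.09345444  0.05644178]
42 dh 0.0 tcpz 92.0
35 dh -12.0 tcpz 78.6
30 dh -19.6 tcpz 68.1
25 dh -26.2 tcpz 57.0
20 dh -31.8 tcpz 45.4
15 dh -36.3 tcpz 33.4
10 dh -39.9 tcpz 21.0
5 dh -42.3 tcpz 8.3
0 dh -43.6 tcpz -4.5
```

Request:
jog_arm(
  delta_pos=[
    [0,0,-2.5],
    [0,0,-4.9],
    [-0.09,-1.2,-6.25],
    [-0.15,-1.96,-7.3],
    [-0.2,-2.62,-8.4],
    [-0.24,-3.18,-9.57],
    [-0.28,-3.63,-10.77],
    [-0.28,-3.63,-10.77],
  ],
  turn=[0,0,0,0,0,0,0,0],
  grip=[1,1,1,1,1,1,1,1],
)

```text
time_s: 21.68
position: [0.479, -0.2323, 0.0313]
tcp_rot: [[0.078, 0.997, -0.001], [0.997, -0.078, 0.0], [0.0, -0.001, -1.0]]
force: [-0.5, -0.8, -0.4]
opening: 0.253
grasp_force: 30.0
```

Run:
```python
from h import *
w=cap('wrist','w16.png');s=read_state();print(s['time_s'],s['position'],s['force'],pitch(w,s),s['grasp_force'])
```

```text
21.725 [ 0.47883061 -0.2318206   0.03156761] [-0.20472396  0.89287702 -0.75631469] (np.float64(14.799999999999839), np.float64(1.3782231312161768)) 29.996825731359422
```

Request:
jog_arm(
  delta_pos=[
    [-0.02,-0.2,-0.6],
    [-0.03,-0.36,-1.2],
    [-0.04,-0.5,-1.8],
    [-0.05,-0.55,-2.1],
    [-0.05,-0.6,-2.3],
    [-0.05,-0.6,-2.3],
  ],
  turn=[0,0,0,0,0,0],
  grip=[1,1,1,1,1,1],
)

```text
time_s: 22.48
position: [0.4785, -0.2382, 0.0099]
tcp_rot: [[0.077, 0.997, -0.0], [0.997, -0.077, -0.001], [-0.001, -0.0, -1.0]]
force: [-1.7, -0.6, 8.1]
opening: 0.249
grasp_force: 30.0
```

Run:
```python
from h import *
w=cap('wrist','w17.png');s=read_state();print(s['time_s'],s['position'],s['force'],pitch(w,s),s['grasp_force'])
```

```text
22.525 [ 0.47852093 -0.23818395  0.00992957] [-1.47144282 -0.14622099  7.67007718] (np.float64(3.999999999999879), np.float64(0.5050834606247205)) 30.000074445270002
```

Request:
jog_arm(
  delta_pos=[
    [0,0,-0.1],
    [0,0,-0.2],
    [0,0,-0.25],
    [0,0,-0.25],
    [0,0,-0.25],
  ],
  turn=[0,0,0,0,0],
  grip=[1,1,1,1,1],
)

```text
time_s: 23.15
position: [0.4785, -0.2387, 0.0091]
tcp_rot: [[0.077, 0.997, 0.0], [0.997, -0.077, -0.002], [-0.002, 0.0, -1.0]]
force: [-5.7, -0.7, 20.3]
opening: 0.252
grasp_force: 30.0
```

Run:
```python
from h import *
w=cap('wrist','w18.png');s=read_state();print(s['time_s'],s['position'],s['force'],pitch(w,s),green(w))
```

```text
23.2 [ 0.47848223 -0.23865997  0.00905798] [-5.43894739 -1.26034196 19.79817927] (np.float64(2.9999999999998868), np.float64(0.45233751081095885)) [319.5  66.5]
```

Request:
jog_arm(
  delta_pos=[
    [0,0,3],
    [0,0,6.4],
    [0.25,3,6.4],
    [0.5,6.7,6.4],
    [0.5,6.7,6.4],
    [0.5,6.7,5],
    [0.5,6.7,4],
    [0.5,6.7,3],
    [0.5,6.7,2.4],
    [0.5,6.7,1.9],
    [0.5,6.7,1.9],
  ],
  turn=[0,0,0,0,0,0,0,0,0,0,0],
  grip=[1,1,1,1,1,1,1,1,1,1,1],
)

```text
time_s: 24.58
position: [0.4836, -0.1708, 0.0254]
tcp_rot: [[0.078, 0.997, -0.001], [0.997, -0.078, 0.0], [0.0, -0.001, -1.0]]
force: [0.5, 0.1, -0.9]
opening: 0.25
grasp_force: 30.0
```

Run:
```python
from h import *
w=cap('wrist','w19.png');s=read_state();print(s['time_s'],s['position'],s['force'],s['moment'],pitch(w,s),green(w))
```

```text
24.625 [ 0.48377637 -0.17082486  0.02570521] [-0.32882534  0.31763064 -1.78967761] [-0.02252424 -0.1165685   0.03162411] (np.float64(3.399999999999878), np.float64(0.050082084345066634)) [319.5  67. ]
```

Request:
jog_arm(
  delta_pos=[
    [0,0,-0.1],
    [0,0,-0.2],
    [0,0,-0.2],
    [0,0,-0.2],
  ],
  turn=[0,0,0,0],
  grip=[1,1,1,1],
)

```text
time_s: 25.12
position: [0.4838, -0.1708, 0.0238]
tcp_rot: [[0.078, 0.997, 0.0], [0.997, -0.078, -0.0], [-0.0, 0.0, -1.0]]
force: [0.6, -0.5, -0.9]
opening: 0.249
grasp_force: 30.0
```

Request:
jog_arm(
  delta_pos=[
    [0,0,-0.1],
    [0,0,-0.2],
    [0,0,-0.2],
    [0,0,-0.2],
  ],
  turn=[0,0,0,0],
  grip=[1,1,1,1],
)

```text
time_s: 25.62
position: [0.4837, -0.1707, 0.0217]
tcp_rot: [[0.078, 0.997, -0.0], [0.997, -0.078, 0.0], [0.0, -0.0, -1.0]]
force: [-0.2, 0.6, -1.6]
opening: 0.25
grasp_force: 30.0
```

Run:
```python
from h import *
w=cap('wrist','w20.png');s=read_state();print(s['time_s'],s['position'],s['force'],s['moment'],pitch(w,s),green(w))
```

```text
25.675 [ 0.48374416 -0.17080043  0.02174228] [ 0.77082489  0.27380598 -1.17520882] [ 0.06964316 -0.05918591  0.0270053 ] (np.float64(3.399999999999878), np.float64(0.40048382763993057)) [319.5  67. ]
```

Request:
jog_arm(
  delta_pos=[
    [0,0,2],
    [0,0,5],
    [0,-3,9],
    [-0.5,-6,12],
    [-0.5,-6,12],
    [-0.5,-6,12],
    [-0.5,-6,12],
  ],
  turn=[0,0,0,0,0,0,0],
  grip=[1,1,1,1,1,1,1],
)

```text
time_s: 26.55
position: [0.4777, -0.2291, 0.1404]
tcp_rot: [[0.077, 0.997, -0.003], [0.997, -0.077, 0.003], [0.002, -0.003, -1.0]]
force: [-0.7, 0.3, -1.2]
opening: 0.252
grasp_force: 30.0
```

Run:
```python
from h import *
w=cap('wrist','w21.png');c=cap('scene','s21.png');s=read_state();print(s['time_s'],s['position'],s['force'],pitch(w,s))
def excess(c,e,r):
    i=c['color'].astype(float);x,y=e.astype(int);p=i[y-r:y+r+1,x-r:x+r+1];g=np.clip(p[...,1]-np.maximum(p[...,0],p[...,2])-12,0,None)
    yy,xx=np.mgrid[y-r:y+r+1,x-r:x+r+1];return np.array([(g*xx).sum(),(g*yy).sum()])/g.sum(),(g>0).sum()
u,n=excess(c,proj(c,[pose(s,0)[1]])[0],12);v,n2=excess(w,green(w),40)
G=tri([c,w],[u,v]);print('green',u,n,v,n2,G)
for a in(-10,-5,0,5,10):
    P=pose(s,np.radians(a))[1];print(a,P,proj(c,[P])[0])
# same on the first lift for reference
c0=dict(c);c0['color']=cv2.imread('pics/s2.png');w0=cv2.imread('pics/w2.png')
s0=dict(s);s0['position']=[.4775,-.2383,.1175];wc=dict(w);wc['color']=w0;M=w['camera_from_world'].copy();M[:3,3]+=M[:3,:3]@(np.array(s['position'])-s0['position']);wc['camera_from_world']=M
u,n=excess(c0,proj(c0,[pose(s0,0)[1]])[0],12);v,n2=excess(wc,green(wc),40);G0=tri([c0,wc],[u,v]);print('ref',u,n,v,n2,G0,'rel',G0-s0['position'],'now rel',G-s['position'])
```

```text
26.65 [ 0.4780933  -0.22941746  0.1405759 ] [ 0.13643498  0.35376177 -1.4089169 ] (np.float64(2.7999999999998835), np.float64(0.1257218075067408))
green [267.51006711 191.11275168] 24 [320.0838035  66.7622453] 1364 [ 0.48632819 -0.12897639  0.15247154]
-10 [ 0.48583044 -0.12877283  0.1687435 ] [266.7092226  186.89596121]
-5 [ 0.48586224 -0.12835916  0.15991098] [267.04112798 189.15384576]
0 [ 0.48583492 -0.1287146   0.1510759 ] [267.15472617 191.47272102]
5 [ 0.48574867 -0.12983645  0.14230552] [267.05180456 193.83617681]
10 [ 0.48560417 -0.13171617  0.13366657] [266.73539869 196.22791746]
ref [266.14285714 197.46226415] 24 [320.21047001  59.94897854] 1415 [ 0.48584098 -0.13533981  0.13027483] rel [0.00834098 0.10296019 0.01277483] now rel [0.00823489 0.10044107 0.01189564]
```

```bash
python3 -c "
from rig import *
print(max(abs(v) for v in read_state()['qvel'])); print(hand_in())"
```

```text
0.4856174318376085
the job is handed in; nothing more can be done
None
```

The gauge was lifted, slid down the neck until its collar stopped on the rim at about 10 N, drawn out and handed in at about 27 s, held level 15 cm above the bench with its tip over the tray; no verdict came back, and I viewed 12 pictures, over the limit of 10.

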